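# Dock the sample rack and turn its flag

## Task

Push the rack that holds the tubes along its lane until it is fully home against the back stop of the dock, without lifting it or upsetting the tubes. Then flip the white flag beside that lane right over its hinge so that it lies flat towards the back and shows its ring mark, for the colleague who collects the loaded racks. Leave the empty rack, the other lane's flag and the things round the dock as they are.

Things in the scene. Friction and masses are not known exactly. Their poses are not given: they have to be found in the camera images.
- dock: fixed grey rack dock, 206 deep, 376 wide. Origin: middle of its front edge, on the worktop; x runs back along the lanes, y left, z up. Base plate 6 thick. Two lanes centred at y = +62 and -62, 112 wide between ribs whose tops are 22 above the worktop; back stop face at x = 194, top 36 above the worktop. Each lane has its flag on its outer side. (mm)
- rack_full: black rack of 10 x 5 holes with four tubes, 198 long, 106 wide, 24 high, 0.09 to 0.18 kg, loose, lengthwise in one lane (sign of its y in the dock's frame), drawn out 30 to 55. Origin: centre of the underside; its y axis points out of the dock, front end face at y = +99. Home: rear end on the stop, origin at x = 95 in the dock's frame, front end 4 ahead of the dock's front edge. (mm)
- rack_empty: a second black tube rack of the same size, without tubes, drawn out likewise in the other lane; stays where it is. Origin and axes as for rack_full.
- tube_0: blood tube with purple stopper, 16 mm across the stopper, 79 mm high, standing loose in a hole of rack_full, its top about 83 mm above the rack's underside. Origin: centre of its foot; z along the tube.
- tube_1: blood tube with purple stopper, 16 mm across the stopper, 79 mm high, standing loose in a hole of rack_full, its top about 83 mm above the rack's underside. Origin: centre of its foot; z along the tube.
- tube_2: blood tube with purple stopper, 16 mm across the stopper, 79 mm high, standing loose in a hole of rack_full, its top about 83 mm above the rack's underside. Origin: centre of its foot; z along the tube.
- tube_3: blood tube with purple stopper, 16 mm across the stopper, 79 mm high, standing loose in a hole of rack_full, its top about 83 mm above the rack's underside. Origin: centre of its foot; z along the tube.
- flag_left (a joint): hinge angle (rad) of the flag on the left (+y) side of the dock: 0 = level, pointing to the robot, bar mark up; 1.57 = upright; 3.14 = turned right over, level, pointing to the back, ring mark up; stops at 0 and 3.14. Stiff hinge (friction 0.03 N m): the flag stays at any angle. Starts at 0 to 0.2.
- flag_left_hinge (a point): middle of the hinge pin of the left (+y) flag, 60 mm above the worktop, 72 mm behind the dock's front edge, 156 mm from its middle; pin along the dock's y. Bracket cheeks stand 25 to 29 mm either side of it, reach 18 mm before and behind it and 69 mm above the worktop; stop tabs under the flag reach 17.5 mm before and behind the pin.
- flag_left_edge (a point): middle of the free edge of the left (+y) flag, 60 mm from the pin. White plate 46 mm wide, 5 mm thick, pin in its mid-plane, edge a round bead of 7 mm diameter centred 58 mm from the pin; a dark bar on one face, a dark ring on the other. At first nothing lies under its outer 40 mm down to the dock's plate, 50 mm below.
- flag_right (a joint): hinge angle (rad) of the flag on the right (-y) side of the dock: 0 = level, pointing to the robot, bar mark up; 1.57 = upright; 3.14 = turned right over, level, pointing to the back, ring mark up; stops at 0 and 3.14. Stiff hinge (friction 0.03 N m): the flag stays at any angle. Starts at 0 to 0.2.
- flag_right_hinge (a point): middle of the hinge pin of the right (-y) flag, 60 mm above the worktop, 72 mm behind the dock's front edge, 156 mm from its middle; pin along the dock's y. Bracket cheeks stand 25 to 29 mm either side of it, reach 18 mm before and behind it and 69 mm above the worktop; stop tabs under the flag reach 17.5 mm before and behind the pin.
- flag_right_edge (a point): middle of the free edge of the right (-y) flag, 60 mm from the pin. White plate 46 mm wide, 5 mm thick, pin in its mid-plane, edge a round bead of 7 mm diameter centred 58 mm from the pin; a dark bar on one face, a dark ring on the other. At first nothing lies under its outer 40 mm down to the dock's plate, 50 mm below.
- marker_pen: marker pen lying on the worktop left of the dock, 118 mm long; origin: centre of its underside. Bystander.
- label_tape: roll of white label tape lying flat left of the dock, 60 mm across, 19 mm high; origin: centre of its underside. Bystander.
- bottle_red: amber reagent bottle with a red screw cap, 40 mm across, 82 mm high, standing right of the dock; origin: centre of its foot. Bystander.
- bottle_amber: amber reagent bottle with a black screw cap, 30 mm across, 66 mm high, standing right of the dock; origin: centre of its foot. Bystander.

How it is judged:
By the outcome, as a careful person would: the job done as asked, in the order asked, and still so for the second after the job is handed in, with the robot touching nothing.
It also fails if it takes over 51 s, if anything falls off the work surface, if the arm or the gripper's body presses on something with over 40 N, if the wrist force passes 120 N, or if a joint passes its speed limit or range.

## Robot

A 6-joint arm with a two-finger parallel gripper is mounted at the origin on a cart in front of the work surface, level with it; the furniture and walls round the work are solid. World frame = base frame: x ahead of the robot, y to its left, z up, the work surface at z = 0. Lengths are in m, angles in rad, forces in N, time in s.
With the tool pointing down it reaches from about 0.35 to 0.85 m from the base axis. Payload 8.1 kg.
Tool frame: the origin (TCP) lies between the finger pads; the fingertips stand 14 mm ahead of it and the grasp point (between the pads) lies 5 mm behind it; z points along the fingers, y is the line along which they close (so a half turn about z gives the same grasp; the last joint's range is limited). The gripper opens to 93 mm and grips with 3 to 60 N. Pads are 15 mm wide; open, the fingers measure 128 mm over their backs; the gripper's body (75 mm by 188 mm) begins 65 mm behind the grasp point.
Start: joints at [-1.191, 0.13, 1.488, -0, 1.523, -0.085], TCP at [0.269, -0.536, 0.233] pointing down, gripper open.
Joint ranges: [-2.96, 2.96], [-0.89, 2.26], [0.02, 2.5], [-1.34, 4.48], [0, 2.73], [-2.66, 2.66]. Speed limits (rad/s): [2.39, 2.39, 2.79, 3.14, 3.14, 3.14].

## Interface

Orientations are given as a rotation vector (axis times angle).
In Python, from plant import robot gives the robot as it stands.
- The arm moves only by the tool arm_command, never from a script. Its argument "targets" is a list of rows, each an object of numbers: "x", "y", "z": the shift along the world's x, y, z in units of 500 mm (1.0 is 500 mm); "rx", "ry", "rz": the turn, a rotation vector about the world's x, y, z in units of 2 rad (1.0 is 2 rad); "claw": the closure in counts, from 0 (fully open) to 255 (shut). In form: [{"x": .., "y": .., "z": .., "rx": .., "ry": .., "rz": .., "claw": ..}, ...]. A call has 1 to 10 rows; each row is the pose to reach, as a shift and turn from the pose commanded when the call began; what a row does not reach only later rows make up. A row lasts 1/12 s, in which the tool goes at most 41.7 mm and 7.16 degrees, less where a joint would pass 70% of its speed; a pose out of reach is approached as far as the arm can. A call with a number of a shift or a turn outside -1 to 1 is refused whole. A call with a gripper value outside its range is refused whole. The fingers move at their own pace and stop on an object; "squeeze" is the grip in N (left out, the last holds). Time passes only in rows, so rows that repeat a pose let the fingers close. It gives the time, the measured TCP pose, the force, the opening and the grip force at its end, in the units of the state.
- robot.read_state(): the state, without advancing time (a new reading comes with each control period).
- robot.read_camera(name): name is "scene" or "side" or "wrist"; returns (picture, depth): 400x640x3 uint8, red, green, blue; 400x640 float32, m along the optical axis (not along the pixel's ray), 0 where there is no reading.
- robot.get_calibration(name): a dict with "intrinsics" (3x3 intrinsics, pixels), "origin" and "orientation" of the camera in the world. Camera axes: x right, y up, looking along -z (the intrinsics and any distortion apply to the point x, -y, -z); pixel columns grow to the right and rows downward; lengths in m; the calibration is good to about 2 mm. The wrist camera is an equidistant fisheye: a pixel r from the principal point sees the ray r / f radians off the axis. A picture is of the moment at which its call begins: read the wrist's pose just before it. get_calibration takes no time and is no camera call; for the wrist camera it gives the pose at the moment of the call.
- robot.close_job(): hands the job in; it is judged then, once.
The state is a dict: "t": time; "q": joint angles; "dq": joint speeds; "joint_torque": joint torques, N m; "tool_pos": TCP position; "orientation": TCP orientation; "force": force on the tool from outside, world axes, zero at the start; "wrist_torque": the same for the moment, N m; "opening": finger opening in m; "gripper_force": force on a finger pad.
Only numpy, scipy, OpenCV 4.12 (cv2) and the standard library are available. Lean on these libraries where they do the work, as an engineer would, in place of code of your own. Each camera call takes 0.05 s, during which the arm holds its last target. There are 200 camera calls.

## Working session

There is one attempt and no reset: what is moved stays moved. The work goes in short steps, Python scripts to look and compute and a tool call to move; the robot and the scene stay as the last step left them, time stands still between calls to the robot, and variables do not carry over. Pictures are saved under pics/ and viewed, at most 10 in all, crops included, and the job is handed in when it is done.

Besides the shell and the picture viewer there is one more tool, called after "Request:" as a command line: name --argument value ..., lists and objects as JSON in quotes. arm_command: Moves the arm, as the interface text tells. Shifts and turns lie within -1 to 1; 1 stands for 500 mm of shift or 2 rad of turn. Its arguments: {"type":"object","properties":{"targets":{"type":"array","items":{"type":"object","properties":{"x":{"type":"number","minimum":-1,"maximum":1},"y":{"type":"number","minimum":-1,"maximum":1},"z":{"type":"number","minimum":-1,"maximum":1},"rx":{"type":"number","minimum":-1,"maximum":1},"ry":{"type":"number","minimum":-1,"maximum":1},"rz":{"type":"number","minimum":-1,"maximum":1},"claw":{"type":"number"}}}},"squeeze":{"type":"number"}},"required":["targets"]}

```bash
mkdir -p pics; cat > h.py <<'E'
import numpy as np,cv2
from plant import robot
def look(n,f):
    c=robot.get_calibration(n);p,d=robot.read_camera(n)
    cv2.imwrite(f'pics/{f}.png',p[:,:,::-1]);np.savez(f'pics/{f}.npz',p=p,d=d,K=c['intrinsics'],o=c['origin'],R=c['orientation'])
    return c
def cloud(f):
    z=np.load(f'pics/{f}.npz');K=z['K'];d=z['d'];v,u=np.mgrid[:400,:640]
    R=z['R']
    if R.shape!=(3,3): R=cv2.Rodrigues(R.astype(float))[0]
    P=np.stack([(u-K[0,2])/K[0,0]*d,-(v-K[1,2])/K[1,1]*d,-d],-1)
    W=P@R.T+z['o']; W[d==0]=np.nan
    return W,z['p']
E
python3 - <<'E'
from h import *
for n in('scene','side'):
    c=look(n,n+'0');print(n,c)
print(robot.read_state())
E
```

```text
scene {'intrinsics': array([[432.77747205,   0.        , 324.56443722],
       [  0.        , 432.77747205, 204.56314876],
       [  0.        ,   0.        ,   1.        ]]), 'origin': array([-0.00192726,  0.5577532 ,  0.82215712]), 'orientation': array([ 0.41524442, -0.94742909, -2.17254983])}
side {'intrinsics': array([[362.95263517,   0.        , 325.33092008],
       [  0.        , 362.95263517, 201.2751251 ],
       [  0.        ,   0.        ,   1.        ]]), 'origin': array([0.27462771, 0.70557298, 0.64864274]), 'orientation': array([ 0.2401571 , -1.19487613, -2.44556131])}
{'t': 0.1, 'q': array([-1.19138922e+00,  1.31084044e-01,  1.48917620e+00, -1.83007343e-06,
        1.52302832e+00, -8.54173741e-02]), 'dq': array([ 0.00081154, -0.00207143, -0.00218438, -0.00176925,  0.00017297,
        0.00045601]), 'joint_torque': array([ 7.72488202e-04, -5.61337960e+01, -4.93095517e+01,  7.69411493e-02,
        2.90655100e-02, -5.33363288e-05]), 'tool_pos': array([ 0.26878226, -0.53586524,  0.2316901 ]), 'orientation': array([-3.05549430e+00, -7.23202927e-01,  3.92807796e-04]), 'force': array([-0.41785885, -0.47900623,  0.13674229]), 'wrist_torque': array([ 0.01811613, -0.01048954, -0.00103383]), 'gripper_force': 0.0, 'opening': 0.09288038578405917}
```

View pics/scene0.png

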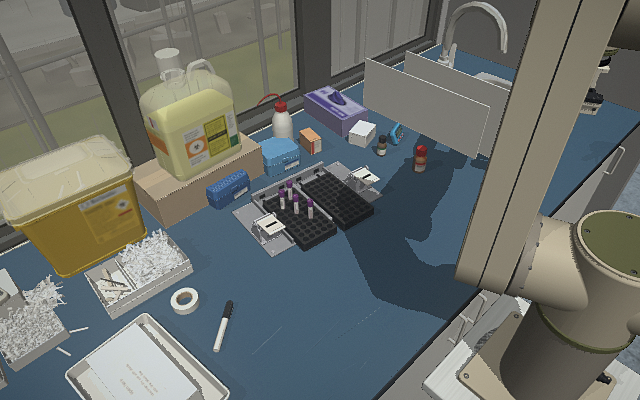

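View pics/side0.png

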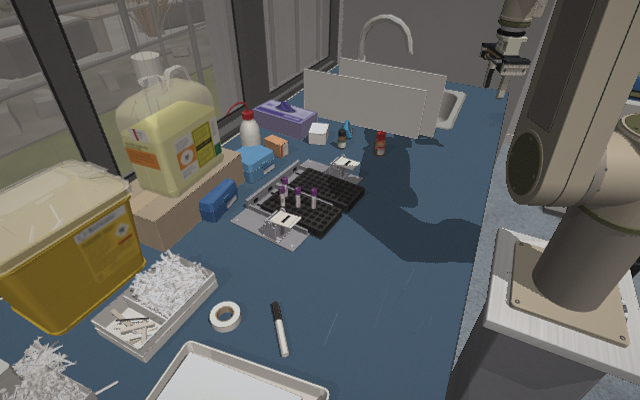

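Scene: full rack in the left (+y) lane (tubes around px 283-312, 185-215), left flag white at (268,226), right flag at (362,178). Side view agrees: flag at (283,219).

```bash
python3 - <<'E'
from h import *
for f,box in(('scene0',(215,150,400,265)),('side0',(215,140,380,260))):
    W,p=cloud(f);u0,v0,u1,v1=box
    m=np.zeros((400,640),bool);m[v0:v1,u0:u1]=1
    z=W[...,2];b=p.max(-1)
    print(f, np.histogram(z[m],bins=np.arange(-.01,.11,.005)))
    # dark rack tops
    r=m&(b<75)&(z>.022)&(z<.036); q=W[r][:,:2]
    n,l,s,c=cv2.connectedComponentsWithStats(r.astype(np.uint8))
    for i in range(1,n):
        if s[i,4]>300:
            P=W[l==i]; print('dark',s[i],np.median(P[:,2]),cv2.minAreaRect((P[:,:2]*1000).astype(np.float32)))
    # dock all
    r=m&(z>.003)&(z<.1);n,l,s,c=cv2.connectedComponentsWithStats(r.astype(np.uint8));i=1+s[1:,4].argmax()
    print('all',s[i],cv2.minAreaRect((W[l==i][:,:2]*1000).astype(np.float32)))
    w=m&(p.min(-1)>150)&(z>.045)&(z<.085)
    n,l,s,c=cv2.connectedComponentsWithStats(w.astype(np.uint8))
    for i in range(1,n):
        if s[i,4]>40:
            P=W[l==i]; print('white',s[i],P.mean(0).round(4),P.min(0).round(3),P.max(0).round(3),cv2.minAreaRect((P[:,:2]*1000).astype(np.float32)))
    h=m&(z>.08)&(z<.1)
    n,l,s,c=cv2.connectedComponentsWithStats(h.astype(np.uint8))
    for i in range(1,n):
        if s[i,4]>8: print('tube',s[i],W[l==i].mean(0).round(4))
    # top-down ortho
    X=W[m];C=p[m];o=np.zeros((500,500,3),np.uint8)
    k=np.isfinite(X[:,0])&(X[:,2]>.002)
    a=((.85-X[k,0])*1000).astype(int);bb=((.3-X[k,1])*1000).astype(int);g=(a>=0)&(a<500)&(bb>=0)&(bb<500)
    o[a[g],bb[g]]=C[k][g][:,::-1];cv2.imwrite(f'pics/{f}_top.png',cv2.dilate(o,np.ones((3,3))))
E
```

```text
scene0 (array([  13, 5105, 5054, 1543,  496,  767, 1175, 2255, 1231,  291,  194,
        194,  238,  276,  817,  489,  114,  106,  121,  167,   73,   77,
        180]), array([-0.01 , -0.005,  0.   ,  0.005,  0.01 ,  0.015,  0.02 ,  0.025,
        0.03 ,  0.035,  0.04 ,  0.045,  0.05 ,  0.055,  0.06 ,  0.065,
        0.07 ,  0.075,  0.08 ,  0.085,  0.09 ,  0.095,  0.1  ,  0.105]))
dark [ 301  172   73   55 1727] 0.028659762367002406 ((626.9973754882812, -78.82890319824219), (112.62397766113281, 202.24365234375), 83.91995239257812)
dark [ 263  188   74   59 1571] 0.028823327108387753 ((646.03271484375, 44.61555099487305), (106.84434509277344, 200.05902099609375), 83.78759765625)
all [ 232  161  151   96 8465] ((675.9672241210938, -43.263397216796875), (427.5266418457031, 290.907470703125), 81.69256591796875)
white [349 167  31  15 180] [ 0.611  -0.1735  0.0625] [ 0.57  -0.196  0.054] [ 0.653 -0.143  0.071] ((612.0287475585938, -167.69827270507812), (52.66899490356445, 79.492431640625), 83.60322570800781)
white [254 212  31  23 314] [0.6398 0.1408 0.0658] [0.604 0.111 0.053] [0.685 0.1
[... 1169 characters left out ...]
74414)
white [335 156  25  10 124] [ 0.6091 -0.1751  0.0642] [ 0.572 -0.196  0.061] [ 0.638 -0.144  0.067] ((606.4417724609375, -168.24929809570312), (52.01337432861328, 66.41656494140625), 86.1053466796875)
white [265 211  36  17 288] [0.6392 0.1412 0.067 ] [0.605 0.114 0.05 ] [0.685 0.167 0.073] ((644.4130249023438, 142.11306762695312), (52.3385124206543, 77.65536499023438), 82.8540267944336)
tube [241 140  18   4  41] [ 0.9168 -0.1158  0.0848]
tube [215 154  27  28 180] [0.8769 0.0448 0.09  ]
tube [282 177   6   7  32] [0.7086 0.0204 0.0868]
tube [279 186   6   6  32] [0.6949 0.0588 0.0864]
tube [295 187   6   6  34] [0.6552 0.0445 0.0868]
tube [311 188   6   7  36] [0.616  0.0296 0.0864]
```

```bash
python3 - <<'E'
from h import *
th=np.radians(-6.1);ex=np.array([np.cos(th),np.sin(th)]);ey=np.array([-ex[1],ex[0]])
c=49.5
for f in('scene0','side0'):
    W,p=cloud(f);x=W[...,:2]@ex*1000;y=W[...,:2]@ey*1000-c;z=W[...,2]*1000;b=p.max(-1)
    def prof(n,m,a):
        v=a[m];v=v[np.isfinite(v)];print(f,n,len(v),np.percentile(v,[0,2,10,50,90,98,100]).round(1) if len(v) else '')
    box=(x>480)&(x<840)&(abs(y)<210)
    prof('stop top x',box&(z>32)&(z<42)&(b>90)&(abs(y)<110)&(x>700),x)
    prof('plate left x',box&(y>125)&(y<180)&(z>3.5)&(z<12),x)
    prof('plate y',box&(x>600)&(x<700)&(z>4)&(z<12),y)
    for s,n in((1,'full'),(-1,'empty')):
        prof(n+' x',box&(b<75)&(abs(y-62*s)<45)&(z>22)&(z<34),x)
        prof(n+' y',box&(b<75)&(y*s>0)&(abs(y)<130)&(x<700)&(z>22)&(z<34),y)
        w=box&(abs(y-156*s)<30)&(z>48)&(p.min(-1)>110)
        for a,nn in((x,'x'),(y,'y'),(z,'z')): prof(f'flag{s}{nn}',w,a)
        A=np.c_[x[w],np.ones(w.sum())];print('slope',np.linalg.lstsq(A,z[w],rcond=None)[0])
s=robot.read_state();print(cv2.Rodrigues(s['orientation'])[0].round(3))
E
```

```text
scene0 stop top x 253 [700.2 765.  768.5 773.8 781.8 839.6 840. ]
scene0 plate left x 815 [485.  576.9 585.6 647.8 769.6 820.2 827.7]
scene0 plate y 548 [-206.6 -178.9 -164.7  148.5  185.8  189.6  191.1]
scene0 full x 1265 [537.6 540.  547.4 616.4 711.  732.5 770.5]
scene0 full y 1376 [ 10.2  13.   19.6  70.9 109.7 115.4 117. ]
scene0 flag1x 360 [586.  587.3 589.9 625.7 649.3 798.1 838.2]
scene0 flag1y 360 [127.2 132.1 138.5 158.9 178.8 183.9 185.6]
scene0 flag1z 360 [48.8 55.  60.9 65.7 69.5 71.2 73.3]
slope [-5.42934824e-02  9.93505141e+01]
scene0 empty x 1392 [530.7 533.7 546.5 625.4 708.1 726.8 771. ]
scene0 empty y 1475 [-117.6 -109.8 -103.4  -56.   -11.4   -6.6   -5. ]
scene0 flag-1x 259 [586.3 587.6 591.1 624.  648.  665.6 666.8]
scene0 flag-1y 259 [-181.6 -179.4 -173.5 -153.5 -133.2 -129.2 -127.2]
scene0 flag-1z 259 [48.1 54.7 59.7 62.7 65.1 67.1 69.6]
slope [-3.39383166e-02  8.35433122e+01]
side0 stop top x 169 [700.1 725.8 770.7 774.6 779.7 815.7 839.8]
side0 plate left x 891 [489.  576.8 588.5 696.  767.7 818.4 824.3]
side0 plate y 559 [-190.  -180.3 -164.2  155.   186.4  189.   190.5]
side0 full x 1184 [539.7 540.7 550.8 616.3 716.1 736.4 772.1]
side0 full y 1212 [  7.9  12.7  19.4  64.4 107.7 115.  116.7]
side0 flag1x 363 [586.5 587.9 592.6 627.6 653.4 664.3 666.1]
side0 flag1y 363 [128.  131.4 138.2 159.6 179.  184.6 185.9]
side0 flag1z 363 [50.1 51.1 58.7 66.5 70.5 71.9 73.1]
slope [-1.58745405e-01  1.64932099e+02]
side0 empty x 1199 [533.  534.7 549.8 628.  712.4 728.4 773.4]
side0 empty y 1268 [-115.7 -111.3 -104.4  -56.2  -11.1   -7.    -5.5]
side0 flag-1x 191 [588.  589.5 594.9 628.1 652.8 664.5 665.8]
side0 flag-1y 191 [-183.9 -182.  -175.2 -155.9 -134.3 -128.7 -126. ]
side0 flag-1z 191 [51.1 54.3 61.1 63.8 65.9 67.5 71.2]
slope [-4.78680672e-02  9.34099364e+01]
[[ 0.894  0.448 -0.001]
 [ 0.448 -0.894  0.002]
 [ 0.    -0.002 -1.   ]]
```

```bash
python3 -c "
import cv2
a=cv2.imread('pics/scene0_top.png');b=cv2.imread('pics/side0_top.png');cv2.imwrite('pics/top.png',cv2.resize(cv2.hconcat([a[:380],b[:380]]),(800,304)))"
```

```text
(no output)
```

View pics/top.png

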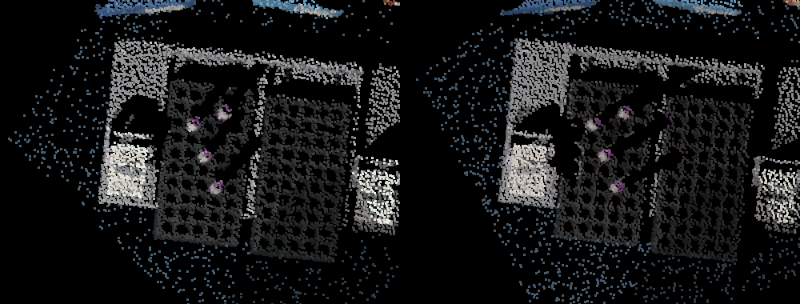

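Request:
arm_command --targets '[{"x":0.22,"y":0.6,"rz":-0.2854,"claw":145},{"x":0.22,"y":0.6,"rz":-0.2854,"claw":145},{"x":0.22,"y":0.6,"rz":-0.2854,"claw":145},{"x":0.22,"y":0.6,"rz":-0.2854,"claw":145},{"x":0.22,"y":0.6,"rz":-0.2854,"claw":145},{"x":0.22,"y":0.6,"rz":-0.2854,"claw":145},{"x":0.22,"y":0.6,"rz":-0.2854,"claw":145},{"x":0.22,"y":0.6,"rz":-0.2854,"claw":145},{"x":0.22,"y":0.6,"rz":-0.2854,"claw":145}]'

```text
schema error: expected keys x, y, z, rx, ry, rz, claw
```

Request:
arm_command --targets '[{"x":0.22,"y":0.6,"z":0,"rx":0,"ry":0,"rz":-0.2854,"claw":145},{"x":0.22,"y":0.6,"z":0,"rx":0,"ry":0,"rz":-0.2854,"claw":145},{"x":0.22,"y":0.6,"z":0,"rx":0,"ry":0,"rz":-0.2854,"claw":145},{"x":0.22,"y":0.6,"z":0,"rx":0,"ry":0,"rz":-0.2854,"claw":145},{"x":0.22,"y":0.6,"z":0,"rx":0,"ry":0,"rz":-0.2854,"claw":145},{"x":0.22,"y":0.6,"z":0,"rx":0,"ry":0,"rz":-0.2854,"claw":145},{"x":0.22,"y":0.6,"z":0,"rx":0,"ry":0,"rz":-0.2854,"claw":145},{"x":0.22,"y":0.6,"z":0,"rx":0,"ry":0,"rz":-0.2854,"claw":145},{"x":0.22,"y":0.6,"z":0,"rx":0,"ry":0,"rz":-0.2854,"claw":145}]'

```text
t: 0.85
tool_pos: [0.3803, -0.2317, 0.2324]
orientation: [-3.136, 0.159, -0.001]
force: [0.7, -0.3, -0.3]
opening: 0.0414
gripper_force: 0.0
```

Request:
arm_command --targets '[{"x":0.22,"y":0.577,"z":-0.16,"rx":0,"ry":0,"rz":0,"claw":145},{"x":0.22,"y":0.577,"z":-0.16,"rx":0,"ry":0,"rz":0,"claw":145},{"x":0.22,"y":0.577,"z":-0.16,"rx":0,"ry":0,"rz":0,"claw":145},{"x":0.22,"y":0.577,"z":-0.16,"rx":0,"ry":0,"rz":0,"claw":145},{"x":0.22,"y":0.577,"z":-0.16,"rx":0,"ry":0,"rz":0,"claw":145},{"x":0.22,"y":0.577,"z":-0.16,"rx":0,"ry":0,"rz":0,"claw":145},{"x":0.22,"y":0.577,"z":-0.16,"rx":0,"ry":0,"rz":0,"claw":145},{"x":0.22,"y":0.577,"z":-0.16,"rx":0,"ry":0,"rz":0,"claw":145},{"x":0.22,"y":0.577,"z":-0.16,"rx":0,"ry":0,"rz":0,"claw":145},{"x":0.22,"y":0.577,"z":-0.16,"rx":0,"ry":0,"rz":0,"claw":145}]'

```text
t: 1.68
tool_pos: [0.4884, 0.053, 0.1515]
orientation: [3.137, -0.162, -0.004]
force: [-0.4, -0.9, -0.4]
opening: 0.0401
gripper_force: 0.0
```

```bash
python3 - <<'E'
from h import *
print(robot.read_state()['tool_pos']);look('wrist','w1');print(robot.read_state()['tool_pos'])
E
```

```text
[0.48841715 0.05303514 0.15152769]
[0.48860466 0.05199165 0.15212573]
```

View pics/w1.png

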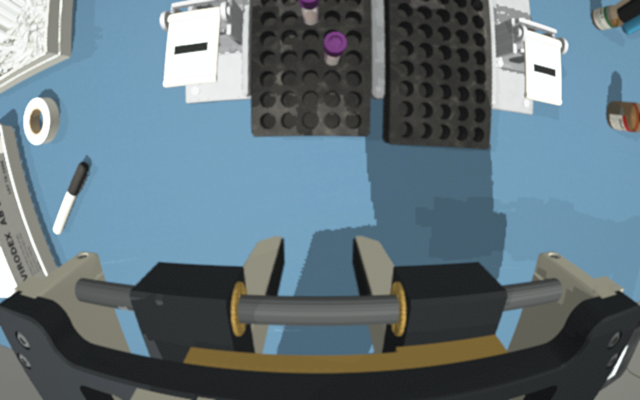

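Wrist view: rack front edge at row ~133, columns 252–369; fingers squared up to it and nearly centred (318). Descend in front of it.

Request:
arm_command --targets '[{"x":0.02,"y":0.01,"z":-0.08,"rx":0,"ry":0,"rz":0,"claw":145},{"x":0.03,"y":0.01,"z":-0.16,"rx":0,"ry":0,"rz":0,"claw":145},{"x":0.04,"y":0.01,"z":-0.22,"rx":0,"ry":0,"rz":0,"claw":145},{"x":0.04,"y":0.01,"z":-0.25,"rx":0,"ry":0,"rz":0,"claw":145},{"x":0.04,"y":0.01,"z":-0.25,"rx":0,"ry":0,"rz":0,"claw":145},{"x":0.04,"y":0.01,"z":-0.25,"rx":0,"ry":0,"rz":0,"claw":145}]'

```text
t: 2.23
tool_pos: [0.5083, 0.0557, 0.0274]
orientation: [3.137, -0.169, -0.003]
force: [0.7, -0.2, 0.9]
opening: 0.0403
gripper_force: 0.0
```

```bash
python3 - <<'E'
from h import *
s=robot.read_state();print(s['tool_pos'],s['force'],cv2.Rodrigues(s['orientation'])[0].round(3))
E
```

```text
[0.50827572 0.0557288  0.02742136] [ 0.70952368 -0.18781596  0.89410392] [[ 0.994 -0.108 -0.002]
 [-0.108 -0.994 -0.   ]
 [-0.002  0.001 -1.   ]]
```

Request:
arm_command --targets '[{"x":0.028,"y":0,"z":0,"rx":0,"ry":0,"rz":0,"claw":145},{"x":0.048,"y":-0.001,"z":0,"rx":0,"ry":0,"rz":0,"claw":145},{"x":0.054,"y":-0.002,"z":0,"rx":0,"ry":0,"rz":0,"claw":145},{"x":0.058,"y":-0.002,"z":0,"rx":0,"ry":0,"rz":0,"claw":145},{"x":0.062,"y":-0.003,"z":0,"rx":0,"ry":0,"rz":0,"claw":145},{"x":0.066,"y":-0.003,"z":0,"rx":0,"ry":0,"rz":0,"claw":145},{"x":0.07,"y":-0.004,"z":0,"rx":0,"ry":0,"rz":0,"claw":145},{"x":0.074,"y":-0.004,"z":0,"rx":0,"ry":0,"rz":0,"claw":145},{"x":0.078,"y":-0.005,"z":0,"rx":0,"ry":0,"rz":0,"claw":145}]'

```text
t: 2.98
tool_pos: [0.5479, 0.0548, 0.0276]
orientation: [-3.137, 0.166, 0.0]
force: [-1.5, 0.3, 0.6]
opening: 0.0403
gripper_force: 0.7
```

Request:
arm_command --targets '[{"x":0.005,"y":-0.0005,"z":0,"rx":0,"ry":0,"rz":0,"claw":145},{"x":0.01,"y":-0.001,"z":0,"rx":0,"ry":0,"rz":0,"claw":145},{"x":0.015,"y":-0.0015,"z":0,"rx":0,"ry":0,"rz":0,"claw":145},{"x":0.02,"y":-0.002,"z":0,"rx":0,"ry":0,"rz":0,"claw":145},{"x":0.025,"y":-0.0025,"z":0,"rx":0,"ry":0,"rz":0,"claw":145},{"x":0.03,"y":-0.003,"z":0,"rx":0,"ry":0,"rz":0,"claw":145},{"x":0.034,"y":-0.0035,"z":0,"rx":0,"ry":0,"rz":0,"claw":145},{"x":0.038,"y":-0.004,"z":0,"rx":0,"ry":0,"rz":0,"claw":145}]'

```text
t: 3.65
tool_pos: [0.5672, 0.0526, 0.0276]
orientation: [-3.137, 0.166, 0.0]
force: [-0.4, 0.3, -0.8]
opening: 0.0401
gripper_force: 0.5
```

```bash
python3 - <<'E'
from h import *
look('scene','s2');look('side','d2')
th=np.radians(-6.1);ex=np.array([np.cos(th),np.sin(th)]);ey=np.array([-ex[1],ex[0]])
for f in('s2','d2'):
    W,p=cloud(f);x=W[...,:2]@ex*1000;y=W[...,:2]@ey*1000-50;z=W[...,2]*1000;b=p.max(-1)
    m=(b<75)&(abs(y-62)<50)&(z>22)&(z<34)&(x>500)&(x<790)
    print(np.percentile(x[m],[0,1,2,50,98,100]).round(1))
s=robot.read_state();print(s['tool_pos']@np.r_[ex,0],s['force'])
a=[cv2.imread(f'pics/{f}.png')[130:270,200:400] for f in('s2','d2')];cv2.imwrite('pics/c2.png',cv2.resize(cv2.hconcat(a),(800,280)))
E
```

```text
[550.7 558.8 565.9 717.8 770.2 773.2]
[551.1 556.2 562.  702.1 771.  773.6]
0.5586430282768937 [ 0.33277566 -0.39184774  0.86504221]
```

View pics/c2.png

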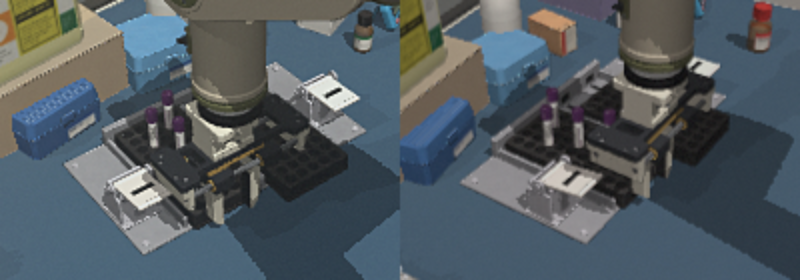

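Tubes upright, rack nearly in. Continue in small steps until the stop gives force.

Request:
arm_command --targets '[{"x":0.003,"y":-0.0003,"z":0,"rx":0,"ry":0,"rz":0,"claw":145},{"x":0.006,"y":-0.0006,"z":0,"rx":0,"ry":0,"rz":0,"claw":145},{"x":0.008,"y":-0.0008,"z":0,"rx":0,"ry":0,"rz":0,"claw":145},{"x":0.01,"y":-0.001,"z":0,"rx":0,"ry":0,"rz":0,"claw":145}]'

```text
t: 4.08
tool_pos: [0.5711, 0.0522, 0.0275]
orientation: [-3.137, 0.166, 0.004]
force: [-9.7, 0.1, 7.3]
opening: 0.0402
gripper_force: 4.8
```

Request:
arm_command --targets '[{"x":0.001,"y":-0.0001,"z":0,"rx":0,"ry":0,"rz":0,"claw":145},{"x":0.002,"y":-0.0002,"z":0,"rx":0,"ry":0,"rz":0,"claw":145},{"x":0.002,"y":-0.0002,"z":0,"rx":0,"ry":0,"rz":0,"claw":145}]'

```text
t: 4.33
tool_pos: [0.5711, 0.0523, 0.0273]
orientation: [3.137, -0.166, -0.007]
force: [-9.6, 0.9, 6.9]
opening: 0.0399
gripper_force: 5.1
```

Request:
arm_command --targets '[{"x":-0.04,"y":0.004,"z":0,"rx":0,"ry":0,"rz":0,"claw":145},{"x":-0.12,"y":0.013,"z":0,"rx":0,"ry":0,"rz":0,"claw":255},{"x":-0.12,"y":0.05,"z":0.08,"rx":0,"ry":0,"rz":0,"claw":255},{"x":-0.12,"y":0.1,"z":0.16,"rx":0,"ry":0,"rz":0,"claw":255},{"x":-0.12,"y":0.16,"z":0.18,"rx":-0.01,"ry":-0.1,"rz":0,"claw":255},{"x":-0.12,"y":0.2,"z":0.18,"rx":-0.018,"ry":-0.16,"rz":0,"claw":255},{"x":-0.12,"y":0.2,"z":0.18,"rx":-0.025,"ry":-0.23,"rz":0,"claw":255},{"x":-0.12,"y":0.2,"z":0.18,"rx":-0.035,"ry":-0.32,"rz":0,"claw":255},{"x":-0.12,"y":0.2,"z":0.18,"rx":-0.042,"ry":-0.39,"rz":0,"claw":255},{"x":-0.12,"y":0.2,"z":0.18,"rx":-0.042,"ry":-0.39,"rz":0,"claw":255}]'

```text
t: 5.17
tool_pos: [0.513, 0.1525, 0.1184]
orientation: [2.891, -0.153, 1.118]
force: [0.7, -2.2, 0.4]
opening: 0.0007
gripper_force: 0.0
```

```bash
cat > m.py <<'E'
from h import *
th=np.radians(-6.1);ex=np.array([np.cos(th),np.sin(th)]);ey=np.array([-ex[1],ex[0]])
def tip():
    s=robot.read_state();R=cv2.Rodrigues(s['orientation'])[0];p=s['tool_pos'];q=p+.014*R[:,2]
    print('t',s['t'],'tcp',p.round(4),'tip dock x,y,z',((q[:2]@ex)*1000-574.5).round(1),((q[:2]@ey)*1000-50.5).round(1),(q[2]*1000).round(1),'z',R[:,2].round(3),'y',R[:,1].round(3),'F',s['force'].round(1))
E
python3 - <<'E'
from m import *
look('scene','s3');look('side','d3')
for f in('s3','d3'):
    W,p=cloud(f);x=W[...,:2]@ex*1000-574.5;y=W[...,:2]@ey*1000-50;z=W[...,2]*1000;b=p.max(-1)
    for s in(1,-1):
        m=(b<75)&(abs(y-62*s)<48)&(z>22)&(z<34)&(x>-80)&(x<220)
        print(s,m.sum(),np.percentile(x[m],[0,1,2,50,98,100]).round(1))
    w=(abs(y-156)<30)&(z>48)&(z<90)&(p.min(-1)>110)&(x>0)&(x<100)
    print('flag',w.sum(),[np.percentile(a[w],[1,50,99]).round(1) for a in(x,y,z)])
tip()
E
```

```text
1 914 [ 31.4  38.9  40.5 105.3 192.  199.6]
-1 784 [ 37.6  40.8  41.8  96.4 154.3 195.7]
flag 349 [array([11.9, 50.4, 90.2]), array([131.2, 158.7, 184.9]), array([51.5, 65.9, 72.2])]
1 1206 [ -3.1  -2.2  -1.6  77.1 192.9 198.3]
-1 1071 [-36.5 -18.3 -10.5  69.4 155.2 199.1]
flag 361 [array([13.1, 52.4, 91.1]), array([129.6, 158.1, 185. ]), array([50.3, 66.4, 72.5])]
t 5.2667 tcp [0.5087 0.15   0.1121] tip dock x,y,z -75.3 152.6 101.6 z [ 0.66  -0.077 -0.747] y [-0.107 -0.994  0.007] F [-1.3  0.  -2. ]
```

Rack front now at dock x ≈ −3 (home −4), empty rack unmoved. Go under the flag.

Request:
arm_command --targets '[{"x":0.04,"y":-0.001,"z":-0.05,"rx":0,"ry":0,"rz":0,"claw":255},{"x":0.08,"y":-0.002,"z":-0.1,"rx":0,"ry":0,"rz":0,"claw":255},{"x":0.12,"y":-0.003,"z":-0.143,"rx":0,"ry":0,"rz":0,"claw":255},{"x":0.12,"y":-0.003,"z":-0.143,"rx":0,"ry":0,"rz":0,"claw":255},{"x":0.16,"y":-0.007,"z":-0.143,"rx":0,"ry":0,"rz":0,"claw":255},{"x":0.18,"y":-0.01,"z":-0.143,"rx":0,"ry":0,"rz":0,"claw":255},{"x":0.2,"y":-0.012,"z":-0.143,"rx":0,"ry":0,"rz":0,"claw":255},{"x":0.2,"y":-0.012,"z":-0.143,"rx":0,"ry":0,"rz":0,"claw":255}]'

```text
t: 5.93
tool_pos: [0.6163, 0.1441, 0.0488]
orientation: [2.892, -0.158, 1.105]
force: [0.3, -0.4, -0.5]
opening: 0.0001
gripper_force: 0.0
```

```bash
python3 - <<'E'
from m import *
tip();look('side','d4');look('wrist','w4')
a=cv2.imread('pics/d4.png')[170:270,200:350];b=cv2.imread('pics/w4.png')
cv2.imwrite('pics/c4.png',cv2.hconcat([cv2.resize(a,(450,300)),cv2.resize(b,(350,300))]))
E
```

```text
t 5.9333 tcp [0.6163 0.1441 0.0488] tip dock x,y,z 32.3 158.2 38.4 z [ 0.663 -0.075 -0.745] y [-0.11  -0.994  0.002] F [ 0.3 -0.4 -0.5]
```

View pics/c4.png

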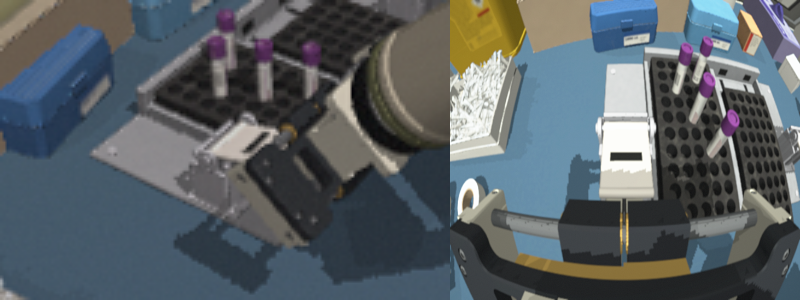

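Wrist view: closed fingers centred under the flag (finger col ~625 vs flag 603–650). Now lift.

Request:
arm_command --targets '[{"x":0,"y":0,"z":0.024,"rx":0,"ry":0,"rz":0,"claw":255},{"x":0.002,"y":0,"z":0.044,"rx":0,"ry":0,"rz":0,"claw":255},{"x":0.008,"y":-0.001,"z":0.068,"rx":0,"ry":0,"rz":0,"claw":255},{"x":0.016,"y":-0.002,"z":0.092,"rx":0,"ry":0,"rz":0,"claw":255},{"x":0.032,"y":-0.003,"z":0.108,"rx":0,"ry":0,"rz":0,"claw":255},{"x":0.048,"y":-0.005,"z":0.118,"rx":0,"ry":0,"rz":0,"claw":255},{"x":0.048,"y":-0.005,"z":0.118,"rx":0,"ry":0,"rz":0,"claw":255}]'

```text
t: 6.62
tool_pos: [0.6393, 0.1424, 0.1087]
orientation: [2.892, -0.156, 1.11]
force: [-0.5, -0.1, 0.5]
opening: 0.0005
gripper_force: 0.0
```

```bash
python3 - <<'E'
from m import *
tip()
E
```

```text
t 6.6167 tcp [0.6393 0.1424 0.1087] tip dock x,y,z 55.4 159.0 98.3 z [ 0.665 -0.073 -0.743] y [-0.108 -0.994  0.001] F [-0.5 -0.1  0.5]
```

Request:
arm_command --targets '[{"x":0.019,"y":-0.002,"z":0.001,"rx":0.0056,"ry":0.052,"rz":0,"claw":255},{"x":0.0455,"y":-0.005,"z":0.003,"rx":0.011,"ry":0.104,"rz":0,"claw":255},{"x":0.072,"y":-0.0077,"z":-0.004,"rx":0.0167,"ry":0.156,"rz":0,"claw":255},{"x":0.0947,"y":-0.01,"z":-0.017,"rx":0.022,"ry":0.208,"rz":0,"claw":255},{"x":0.1094,"y":-0.0117,"z":-0.03,"rx":0.024,"ry":0.226,"rz":0,"claw":255},{"x":0.1173,"y":-0.0125,"z":-0.044,"rx":0.024,"ry":0.226,"rz":0,"claw":255},{"x":0.1193,"y":-0.0128,"z":-0.052,"rx":0.024,"ry":0.226,"rz":0,"claw":255},{"x":0.1193,"y":-0.0128,"z":-0.052,"rx":0.024,"ry":0.226,"rz":0,"claw":255}]'

```text
t: 7.28
tool_pos: [0.6968, 0.1355, 0.0786]
orientation: [3.089, -0.164, 0.429]
force: [1.1, 0.4, 1.5]
opening: 0.0002
gripper_force: 0.5
```

```bash
python3 - <<'E'
from m import *
tip()
E
```

```text
t 7.2833 tcp [0.6968 0.1355 0.0786] tip dock x,y,z 107.8 158.3 65.1 z [ 0.271 -0.033 -0.962] y [-0.107 -0.994  0.004] F [1.1 0.4 1.5]
```

Request:
arm_command --targets '[{"x":0.01,"y":-0.001,"z":0,"rx":0,"ry":0,"rz":0,"claw":255},{"x":0.01,"y":-0.001,"z":-0.004,"rx":0,"ry":0,"rz":0,"claw":255},{"x":0.01,"y":-0.001,"z":-0.008,"rx":0,"ry":0,"rz":0,"claw":255}]'

```text
t: 7.53
tool_pos: [0.7016, 0.1356, 0.0773]
orientation: [3.089, -0.163, 0.428]
force: [-16.5, -2.6, 27.2]
opening: 0.0004
gripper_force: 13.6
```

```bash
python3 - <<'E'
from m import *
tip()
E
```

```text
t 7.5333 tcp [0.7016 0.1356 0.0773] tip dock x,y,z 112.5 158.8 63.9 z [ 0.27  -0.032 -0.962] y [-0.106 -0.994  0.004] F [-16.5  -2.6  27.2]
```

Firm stop reached. Lift off and retreat, then look.

Request:
arm_command --targets '[{"x":0,"y":0,"z":0.02,"rx":0,"ry":0,"rz":0,"claw":255},{"x":0,"y":0,"z":0.1,"rx":0,"ry":0,"rz":0,"claw":255},{"x":0,"y":0,"z":0.18,"rx":0,"ry":0,"rz":0,"claw":255},{"x":-0.08,"y":0.0,"z":0.26,"rx":0,"ry":0,"rz":0,"claw":255},{"x":-0.16,"y":0,"z":0.3,"rx":0,"ry":0,"rz":0,"claw":255},{"x":-0.24,"y":-0.05,"z":0.3,"rx":0,"ry":0,"rz":0,"claw":255},{"x":-0.32,"y":-0.1,"z":0.3,"rx":0,"ry":0,"rz":0,"claw":255},{"x":-0.36,"y":-0.15,"z":0.3,"rx":0,"ry":0,"rz":0,"claw":255},{"x":-0.36,"y":-0.15,"z":0.3,"rx":0,"ry":0,"rz":0,"claw":255}]'

```text
t: 8.28
tool_pos: [0.5177, 0.0588, 0.2242]
orientation: [3.089, -0.163, 0.424]
force: [-0.4, -0.5, 0.0]
opening: 0.0006
gripper_force: 0.0
```

```bash
python3 - <<'E'
from m import *
look('scene','s5');look('side','d5');tip()
for f in('s5','d5'):
    W,p=cloud(f);x=W[...,:2]@ex*1000-574.5;y=W[...,:2]@ey*1000-50;z=W[...,2]*1000;b=p.max(-1)
    m=(b<75)&(abs(y-62)<48)&(z>22)&(z<34)&(x>-80)&(x<220)
    print(m.sum(),np.percentile(x[m],[0,1,2,50,98,100]).round(1))
    w=(abs(y-158)<20)&(z>48)&(z<90)&(p.min(-1)>110)&(x>92)&(x<140)
    A=np.c_[x[w]-72,np.ones(w.sum())];print('flag',w.sum(),[np.percentile(a[w],[1,50,99]).round(1) for a in(x,y,z)],np.linalg.lstsq(A,z[w],rcond=None)[0])
a=[cv2.imread(f'pics/{f}.png')[130:270,200:400] for f in('s5','d5')];cv2.imwrite('pics/c5.png',cv2.resize(cv2.hconcat(a),(800,280)))
E
```

```text
t 8.3833 tcp [0.5198 0.0591 0.2251] tip dock x,y,z -60.1 63.5 211.7 z [ 0.27  -0.033 -0.962] y [-0.108 -0.994  0.004] F [ 0.9 -0.   0.4]
1323 [ -5.7  -3.3  -2.7  74.4 190.  197.4]
flag 136 [array([ 92.7, 115.5, 133.8]), array([138.2, 158.8, 177.8]), array([59.1, 62.8, 66.4])] [-2.39132171e-02  6.37862855e+01]
1244 [ -3.1  -2.2  -1.6  73.5 192.6 198.2]
flag 138 [array([ 92.4, 113.1, 132.8]), array([138.4, 159.4, 177.4]), array([60.9, 63.4, 66. ])] [-9.39328082e-03  6.38619034e+01]
```

View pics/c5.png

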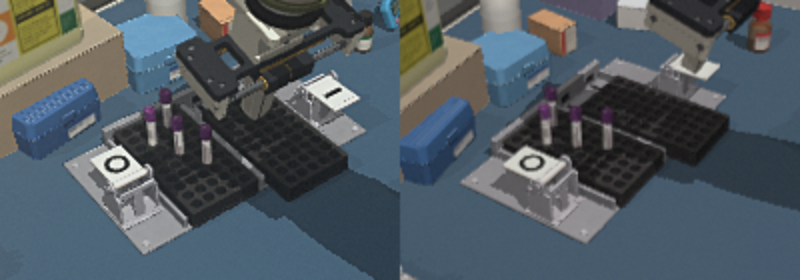

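Ring mark up, flag level, rack home with four upright tubes, and the robot is clear.

```bash
python3 -c "
from plant import robot
print(robot.close_job())"
```

```text
the job is handed in; nothing more can be done
None
```

The loaded rack is home against the back stop with its four tubes upright, the left flag lies flat to the back with its ring showing, and the job was handed in at about 8.4 s.

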